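# Free the folding reel arm on a film inspection bench

### The job

On the film bench, free the folding arm that carries the wire reel: take the forked tool from its caddy, straddle the arm's spring pin with it between the collar and the cheek, and push the collar sideways against its spring until the arm springs up. Then stand the forked tool back in its caddy, prongs down, and let go. Leave the arm with the guide roller locked.

Things in the scene. Friction and masses are not known exactly. Their poses are not given: they have to be found in the camera images.
- fork_grip (a point): Forked tool, about 120 g, 124 mm tall, prongs down in the caddy. Point: centre of its wooden handle (22 x 22 mm, from 32 mm below to 34 mm above the point), 90 mm above the prong tips. z up. Below the handle a steel crosshead, 46 mm wide along x, 14 mm thick along y; two prongs at x = -18 and +18 mm, 10 mm wide, 14 mm thick; slot between them 26 mm wide, 44 mm deep.
- fork_tip (a point): Lower end of the forked tool: the point midway between its two prong tips, 90 mm below fork_grip, same axes. At the start 5 mm above the table, on the caddy's floor.
- caddy_in (a point): Fixed open steel box (caddy) in which the forked tool stands. Point: centre of its inner floor, 5 mm above the table. Inside 72 mm along its x and 40 mm along its y; walls 5 mm thick, rim 40 mm above the point. At the start the tool's x lies along the caddy's x within 5 degrees.
- reel_gap (a point): Fixed black station of the arm with the wire reel. Point: on the axis of its level steel pin (8 mm thick, 60 mm above the table), midway along the clear 36 mm between the pin's collar (near face at y = -18 mm) and the upright cheek (y = +18 to +28 mm, top 18 mm above the axis). y runs along the pin, z up. Base plate 12 mm thick. Spring housing at y = -46 to -92 mm, top 18 mm above the axis.
- reel_pin (a joint): Travel of that pin in m: 0 at rest, growing as its collar (steel plate, 52 mm wide along x, 30 mm tall, 6 mm thick, centred on the pin) is pushed towards -y of reel_gap; stop at 0.020. The pin lets go of the arm at 0.010 to 0.011. The push is 2.5 N at first, 5 N at the stop; it springs back when let go.
- reel_arm (a joint): Aluminium arm with a wire reel 100 mm across; lies beyond the cheek, at y = +32 to +62 mm of reel_gap, reaching 165 mm towards its +x, reel top 50 mm above the pin axis. Angle in rad: 0 locked level; once the pin is out its far end springs up by itself within about 1.5 s to 0.85 and stays up.
- roller_arm (a joint): Bystander: arm of a twin station whose arm carries a small solid black roller (32 mm across) instead of a wire reel. Angle in rad: 0 locked level; it must stay locked.
Mind the look-alikes: they are no part of the job. What is meant by the part that bears caddy_in is not blue or red, and is the smaller of those in its own colour.

How it is judged:
On the way, in this order (a step that is already met when the one before it is completed fails the run):
1. the forked tool presses the reel arm's spring pin back (more than 7 mm) (value of joint reel_pin above 0.007 m and contact force between fork and reel_pin above 0.5 N).
2. the reel arm has sprung up (more than 0.6 rad) (value of joint reel_arm above 0.6 rad), for 0.1 s.
At the end, for the whole second after the job is handed in: Reel arm up (over 0.6 rad), its pin sprung back (under 4 mm); roller arm locked (under 0.1 rad); forked tool at rest in the caddy, prongs down: fork_tip inside its walls (36 mm along, 22 mm across from the centre), under 20 mm above its floor, leaning under 0.65 rad (value of joint reel_arm above 0.6 rad and value of joint reel_pin below 0.004 m and value of joint roller_arm below 0.1 rad and linear speed of fork below 0.02 m/s and x of fork_tip in the frame of caddy_in between -0.036 and 0.036 m and y of fork_tip in the frame of caddy_in between -0.022 and 0.022 m and z of fork_tip in the frame of caddy_in below 0.02 m and angle between fork_grip's own z axis and vertical below 0.65 rad); the robot touches nothing.
It fails at once if the arm with the roller is unlocked (value of joint roller_arm above 0.15 rad).
It also fails if it takes over 51 s, if anything falls off the work surface, if the arm or the gripper's body presses on something with over 40 N, if the wrist force passes 120 N, or if a joint passes its speed limit or range.

### The arm

A 7-joint arm with a two-finger parallel gripper is mounted at the origin on the work surface. World frame = base frame: x ahead of the robot, y to its left, z up, the work surface at z = 0. Lengths are in m, angles in rad, forces in N, time in s.
With the tool pointing down it reaches from about 0.425 to 0.95 m from the base axis. Payload 4.7 kg.
Tool frame: the origin (TCP) lies at the very end of the fingers, on their centre line; the grasp point (between the pads) lies 19 mm behind it; z points along the fingers, x is the direction in which the jaws open and shut, and the axes are right-handed (so a half turn about z gives the same grasp; the last joint's range is limited). The gripper opens to 85 mm and grips with 20 to 120 N. Pads are 22 mm wide; open, the fingers measure 114 mm over their backs; the gripper's body (76 mm by 85 mm) begins 54 mm behind the grasp point. The pads swing forward as they close: fully open they stand 13 mm farther back than shut.
Start: joints at [-1.295, 0.469, -0.049, 1.532, 0.024, 1.141, -0.082], TCP at [0.203, 0.644, 0.206] pointing down, gripper open.
Joint ranges: [-2.59, 2.59], [-0.33, 1.99], [-1.39, 1.29], [0.1, 2.45], [-1.04, 4.18], [0.21, 1.99], [-2.66, 2.66]. Speed limits (rad/s): [2.57, 2.57, 3.14, 3.14, 3.14, 3.14, 3.14].

### API

Orientations are given as a unit quaternion [w, x, y, z].
In Python, from plant import r gives the robot as it stands. The module is installed in compiled form; this text tells all that it offers.
- The arm moves only by the tool arm_command, never from a script. Its arguments are lists of equal length, an entry for each row: "hand": the finger opening in mm, from 0 to 85.4; "slide": the shift along the world's x, y, z in units of 60 mm (1.0 is 60 mm), a list of three; "twist": the turn about the world's z in units of 8 degrees (1.0 is 8 degrees). In form: {"hand": [hand, ...], "slide": [[dx, dy, dz], ...], "twist": [twist, ...]}. A call has 1 to 8 rows; each row is the pose to reach, as a shift and turn from the pose commanded when the call began; what a row does not reach only later rows make up. A row lasts 1/8 s, in which the tool goes at most 62.5 mm and 10.7 degrees, less where a joint would pass 70% of its speed; a pose out of reach is approached as far as the arm can. A call with a gripper value outside its range is refused whole. The fingers move at their own pace and stop on an object; "force" is the grip in N (left out, the last holds). Time passes only in rows, so rows that repeat a pose let the fingers close. It gives the time, the measured TCP pose, the force and the opening at its end, in the units of the state.
- r.observe(): the state, without advancing time (a new reading comes with each control period).
- r.read_camera(name): name is "scene" or "top"; returns (picture, depth): 480x640x3 uint8, red, green, blue; 480x640 float32, m along the optical axis (not along the pixel's ray), 0 where there is no reading.
- r.camera_model(name): a dict with "K" (3x3 intrinsics, pixels), "k1" (the pictures are not rectified: a ray, as slopes to the right and down, at radius r is drawn at 1 + k1 r^2 times it, then the intrinsics apply), "rvec" (rotation vector, rad) and "tvec" (3), from world to camera coordinates, as OpenCV has them. Camera axes: x right, y down, z forward; pixel columns grow to the right and rows downward; lengths in m; the calibration is good to about 2 mm. A picture is of the moment at which its call begins. camera_model takes no time and is no camera call.
- r.close_job(): hands the job in, once; it reports no verdict.
The state is a dict: "clock": time; "q": joint angles; "joint_velocities": joint speeds; "joint_torque": joint torques, N m; "ee_pos": TCP position; "ee_rot": TCP orientation; "ft_force": force on the tool from outside, world axes, zero at the start; "ft_torque": the same for the moment, N m; "width": opening from 0.0 (shut) to 1.0 (fully open).
Only numpy, scipy, OpenCV 4.12 (cv2) and the standard library are available. Lean on these libraries where they do the work, as an engineer would, in place of code of your own. Each camera call takes 0.05 s, during which the arm holds its last target. There are 200 camera calls.

## Working session

There is one attempt and no reset: what is moved stays moved. The work goes in short steps, Python scripts to look and compute and a tool call to move; the robot and the scene stay as the last step left them, time stands still between calls to the robot, and variables do not carry over. Pictures are saved under pics/ and viewed, about 8 in all and at most 12, crops included, and the job is handed in when it is done.

Besides the shell and the picture viewer there is one more tool, called as a command line: name --pt "numbers of a row" for each row, then --argument value for the rest. arm_command: Moves the arm, as the interface text tells. Its arguments: {"type":"object","properties":{"hand":{"type":"array"},"slide":{"type":"array"},"twist":{"type":"array"},"force":{"type":"number"}},"required":["hand","slide","twist"]}

```bash
mkdir -p pics
cat > h.py <<'E'
import numpy as np, cv2
from plant import r
def cam(n):
    m=r.camera_model(n); R=cv2.Rodrigues(np.array(m['rvec'],float))[0]
    return np.array(m['K'],float),float(m['k1']),R,np.array(m['tvec'],float).ravel()
def rays(n,uv):
    K,k1,R,t=cam(n); uv=np.atleast_2d(np.array(uv,float))
    p=cv2.undistortPoints(uv.reshape(-1,1,2),K,np.array([k1,0,0,0,0.])).reshape(-1,2)
    return np.c_[p,np.ones(len(p))],R,t
def onplane(n,uv,z):
    d,R,t=rays(n,uv); c=-R.T@t; w=d@R
    return c+w*((z-c[2])/w[:,2])[:,None]
def pts(n,uv,dep):
    d,R,t=rays(n,uv); return (d*np.array(dep).reshape(-1,1)-t)@R
def cloud(n,D):
    v,u=np.mgrid[0:480,0:640]; return pts(n,np.c_[u.ravel(),v.ravel()],D.ravel()).reshape(480,640,3)
def proj(n,P):
    K,k1,R,t=cam(n); return cv2.projectPoints(np.array(P,float).reshape(-1,1,3),cv2.Rodrigues(R)[0],t,K,np.array([k1,0,0,0,0.]))[0].reshape(-1,2)
E
python3 - <<'E'
from h import *
for n in('scene','top'):
    p,d=r.read_camera(n); cv2.imwrite(f'pics/{n}0.png',p[:,:,::-1]); np.savez(f'{n}0.npz',p=p,d=d)
    K,k1,R,t=cam(n); print(n,K[0,0],k1,-R.T@t,R[2])
s=r.observe(); print(s['clock'],s['ee_pos'],s['ee_rot'],s['width'])
E
```

```text
scene 525.5944912049652 -0.0066908560124371375 [ 1.16612457 -0.1102729   0.88233338] [-0.6441144   0.0803635  -0.76069597]
top 530.6914061492482 -0.11401908131408378 [ 0.350035   -0.01716196  1.09648188] [ 0.12320356  0.01329246 -0.99229239]
0.1 [0.20239618 0.64335988 0.20466189] [ 5.43755868e-04  8.06245203e-01  5.91580861e-01 -6.80074814e-04] 1.0007100244730038
```

View pics/top0.png

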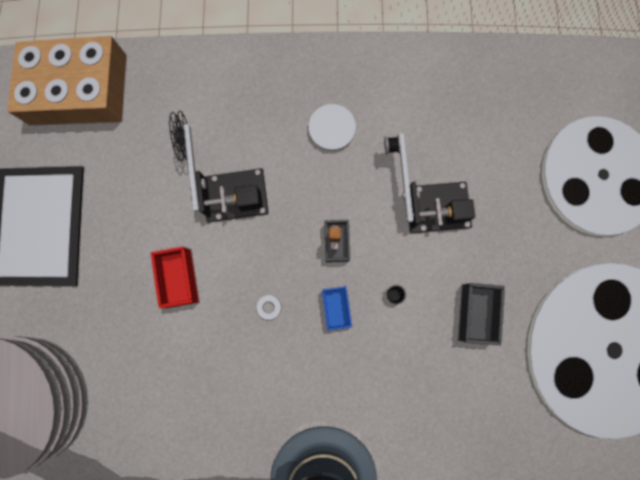

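View pics/scene0.png

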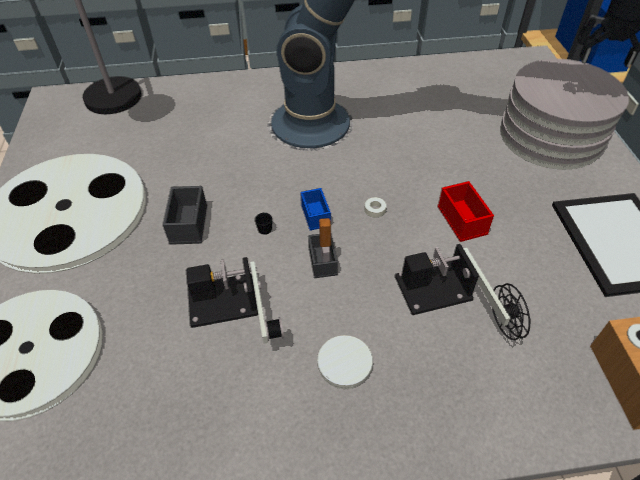

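The top view shows two dark grey boxes: a small one at (336,241) with the orange-handled tool in it, and a larger empty one at (481,314). There are also a blue box at (336,308) and a red one at (174,278). The small grey box fits: neither blue nor red, and the smaller of its colour. The reel station is at (230,197), with the wire wheel at (180,135). The roller station at (435,208) is the bystander. I'll confirm both in one enlarged crop and measure.

Run:
```python
from h import *
a=np.load('top0.npz');b=np.load('scene0.npz')
t=a['p'][:,:,::-1];s=b['p'][:,:,::-1]
R=lambda im,x0,x1,y0,y1:cv2.resize(im[y0:y1,x0:x1],(400,300),interpolation=cv2.INTER_CUBIC)
top=np.hstack([R(t,160,280,145,235),R(t,296,376,210,270)])
bot=np.hstack([R(s,385,505,225,315),R(s,284,364,215,275)])
cv2.imwrite('pics/crops.png',np.vstack([top,bot]))
C=cloud('top',a['d'])
print('table',np.nanmedian(C[300:340,230:260,2]))
# fork handle orange
for n,dd in(('top',a),('scene',b)):
    hsv=cv2.cvtColor(dd['p'],cv2.COLOR_RGB2HSV); m=(hsv[...,0]>5)&(hsv[...,0]<18)&(hsv[...,1]>150)
    w=np.zeros_like(m); 
    if n=='top': w[215:250,320:350]=1
    else: w[210:255,310:340]=1
    m&=w; P=cloud(n,dd['d'])[m]; print(n,m.sum(),np.percentile(P,[2,50,98],axis=0).round(4).tolist())
    q=P[P[:,2]>np.percentile(P[:,2],95)-.006]; print('top face',q.mean(0).round(4),len(q))
# caddy & station heights
for nm,(x0,x1,y0,y1) in dict(caddy=(318,356,212,270),st=(190,275,160,228)).items():
    P=C[y0:y1,x0:x1].reshape(-1,3); print(nm)
    for lo,hi in((.007,.02),(.038,.05),(.05,.066),(.066,.074),(.074,.086),(.086,.12)):
        q=P[(P[:,2]>lo)&(P[:,2]<hi)]
        if len(q)>4: print(lo,hi,len(q),q.min(0).round(3),q.max(0).round(3),q.mean(0).round(3))
```

```text
table 0.0012830790074767932
top 70 [[0.4737, -0.033, 0.0999], [0.4774, -0.0257, 0.1295], [0.4882, -0.0182, 0.133]]
top face [ 0.4807 -0.0261  0.1303] 49
scene 286 [[0.4768, -0.036, 0.0668], [0.4933, -0.0262, 0.1058], [0.4963, -0.0158, 0.1289]]
top face [ 0.4866 -0.0256  0.1266] 86
caddy
0.007 0.02 203 [ 0.44  -0.056  0.007] [0.541 0.004 0.02 ] [ 0.477 -0.034  0.009]
0.038 0.05 318 [ 0.44  -0.058  0.038] [ 0.523 -0.006  0.05 ] [ 0.481 -0.032  0.046]
0.05 0.066 61 [ 0.442 -0.054  0.05 ] [ 0.52  -0.008  0.066] [ 0.478 -0.027  0.061]
0.066 0.074 13 [ 0.462 -0.036  0.066] [ 0.505 -0.018  0.073] [ 0.474 -0.027  0.069]
0.074 0.086 10 [ 0.474 -0.038  0.075] [ 0.478 -0.016  0.083] [ 0.475 -0.027  0.079]
0.086 0.12 25 [ 0.474 -0.037  0.087] [ 0.477 -0.016  0.12 ] [ 0.475 -0.026  0.102]
st
0.007 0.02 1833 [0.514 0.107 0.007] [0.653 0.271 0.02 ] [0.584 0.18  0.013]
0.038 0.05 62 [0.533 0.121 0.038] [0.615 0.248 0.05 ] [0.562 0.197 0.044]
0.05 0.066 293 [0.533 0.121 0.05 ] [0.645 0.262 0.066] [0.566 0.206 0.06 ]
0.066 0.074 355 [0.533 0.122 0.066] [0.641 0.262 0.074] [0.574 0.224 0.07 ]
0.074 0.086 808 [0.533 0.12  0.074] [0.64  0.261 0.085] [0.57  0.183 0.079]
```

View pics/crops.png

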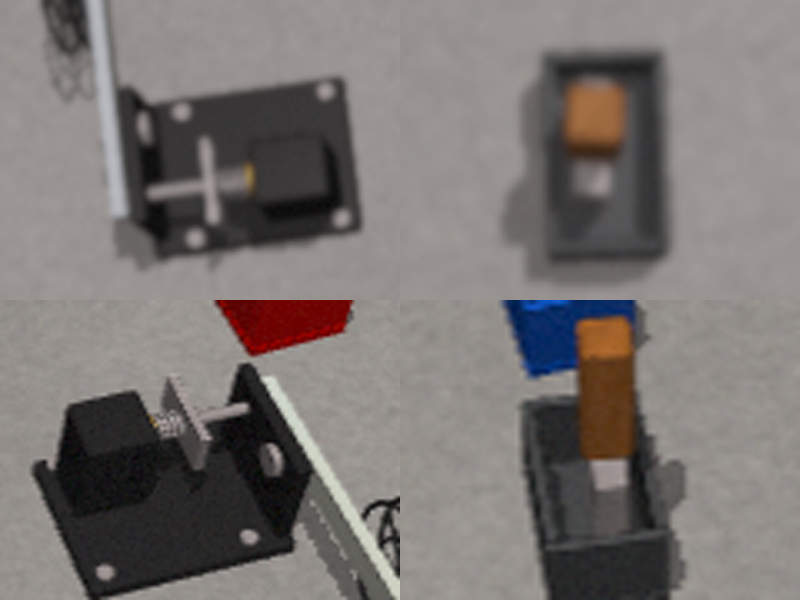

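The crops confirm both targets. The small grey caddy has the tool in it with its crosshead lengthwise (right panels), and the left panels show the pin, collar and cheek of the wire-reel station. Next I'll compute the collar, cheek and yaw from the crop pixels and depth.

Run:
```python
from h import *
a=np.load('top0.npz');b=np.load('scene0.npz')
T=lambda x,y:(160+x*.3,145+y*.3)
S=lambda x,y:(385+x*.3,225+(y-300)*.3)
F=lambda x,y:(296+(x-400)*.2,210+y*.2)
G=lambda x,y:(284+(x-400)*.2,215+(y-300)*.2)
p=lambda nm,P:print(nm,P.round(4).tolist())
p('collar top ends(top)',onplane('top',[T(203,140),T(215,222)],.075))
p('pin ends top',onplane('top',[T(150,191),T(247,178)],.062))
p('housing top corners',onplane('top',[T(252,138),T(322,138),T(330,202),T(262,207)],.078))
p('plate corners',onplane('top',[T(345,78),T(360,232),T(160,255)],.012))
p('collar top ends(scene)',onplane('scene',[S(168,374),S(207,438)],.075))
p('pin ends scene',onplane('scene',[S(190,416),S(250,406)],.063))
p('caddy outer rim top',onplane('top',[F(545,52),F(663,52),F(665,256),F(545,256)],.045))
p('fork crosshead top ends',onplane('top',[F(592,195)],.063))
p('fork handle top face',onplane('top',[F(567,82),F(622,82),F(567,148),F(622,148)],.129))
p('handle top scene',onplane('scene',[G(580,325),G(628,320),G(632,345),G(585,350)],.129))
p('caddy scene',onplane('scene',[G(523,402),G(540,548),G(667,540)],.045))
P=cloud('top',a['d'])[165:225,190:275].reshape(-1,3);
hh=P[(P[:,2]>.07)&(P[:,2]<.09)&(P[:,1]<.17)]; print('housing',hh.mean(0).round(4),cv2.minAreaRect((hh[:,:2]*1000).astype(np.float32)))
```

```text
collar top ends(top) [[0.5837, 0.197, 0.075], [0.5342, 0.1887, 0.075]]
pin ends top [[0.5558, 0.2312, 0.062], [0.5631, 0.1726, 0.062]]
housing top corners [[0.5839, 0.1671, 0.078], [0.5834, 0.1255, 0.078], [0.545, 0.1202, 0.078], [0.5423, 0.1604, 0.078]]
plate corners [[0.6372, 0.1207, 0.012], [0.5384, 0.1101, 0.012], [0.5249, 0.2358, 0.012]]
collar top ends(scene) [[0.5363, 0.1894, 0.075], [0.5861, 0.1987, 0.075]]
pin ends scene [[0.5602, 0.198, 0.063], [0.5579, 0.2354, 0.063]]
caddy outer rim top [[0.52, -0.0085, 0.045], [0.5197, -0.0558, 0.045], [0.4377, -0.0558, 0.045], [0.438, -0.0081, 0.045]]
fork crosshead top ends [[0.4603, -0.0268, 0.063]]
fork handle top face [[0.4952, -0.0173, 0.129], [0.4951, -0.0375, 0.129], [0.4707, -0.0171, 0.129], [0.4706, -0.0373, 0.129]]
handle top scene [[0.4801, -0.0336, 0.129], [0.4801, -0.0148, 0.129], [0.4933, -0.0151, 0.129], [0.4933, -0.0334, 0.129]]
caddy scene [[0.4437, -0.0545, 0.045], [0.5218, -0.0566, 0.045], [0.525, -0.0055, 0.045]]
housing [0.5644 0.1454 0.0786] ((566.017578125, 145.7888641357422), (41.589195251464844, 46.97642517089844), 6.874624729156494)
```

arm_command --hand '[85,85,85,85,85,85,85,85]' --pt "4.7 -5.0 0" --pt "4.7 -5.0 0" --pt "4.7 -5.0 0" --pt "4.7 -5.0 0" --pt "4.7 -5.0 0" --pt "4.7 -5.0 0" --pt "4.7 -5.0 0" --pt "4.7 -5.0 0" --twist '[0.5,1,1.5,2.2,2.2,2.2,2.2,2.2]'

```text
clock: 1.1
ee_pos: [0.4871, 0.34, 0.2052]
ee_rot: [0.001, 0.709, 0.705, -0.001]
ft_force: [-0.5, 0.1, -1.1]
width: 0.997
```

arm_command --hand '[85,85,85,85,85,85,85,85]' --pt "0 -6.18 0" --pt "0 -6.18 0" --pt "0 -6.18 0" --pt "0 -6.18 0" --pt "0 -6.18 0" --pt "0 -6.18 0" --pt "0 -6.18 0" --pt "0 -6.18 0" --twist '[0,0,0,0,0,0,0,0]'

```text
clock: 2.1
ee_pos: [0.4844, -0.0252, 0.2055]
ee_rot: [-0.0, 0.706, 0.709, 0.0]
ft_force: [0.6, 1.6, 0.8]
width: 0.994
```

Run:
```python
from h import *
from scipy.spatial.transform import Rotation as Ro
p,d=r.read_camera('scene'); 
cv2.imwrite('pics/s1.png',cv2.resize(p[110:290,220:460,::-1],(800,600),interpolation=cv2.INTER_CUBIC))
s=r.observe(); print(s['clock'],s['ee_pos'],s['ft_force'],s['q']); q=s['ee_rot']; print(Ro.from_quat([q[1],q[2],q[3],q[0]]).as_matrix().round(3))
```

```text
2.15 [ 0.48448152 -0.02467606  0.2054511 ] [ 1.52148105  0.07377889 -0.05986894] [-0.22339795  0.15510251  0.2116224   1.98101798 -0.03936017  1.00967328
  1.58331529]
[[-0.006  1.    -0.   ]
 [ 1.     0.006  0.001]
 [ 0.001 -0.    -1.   ]]
```

View pics/s1.png

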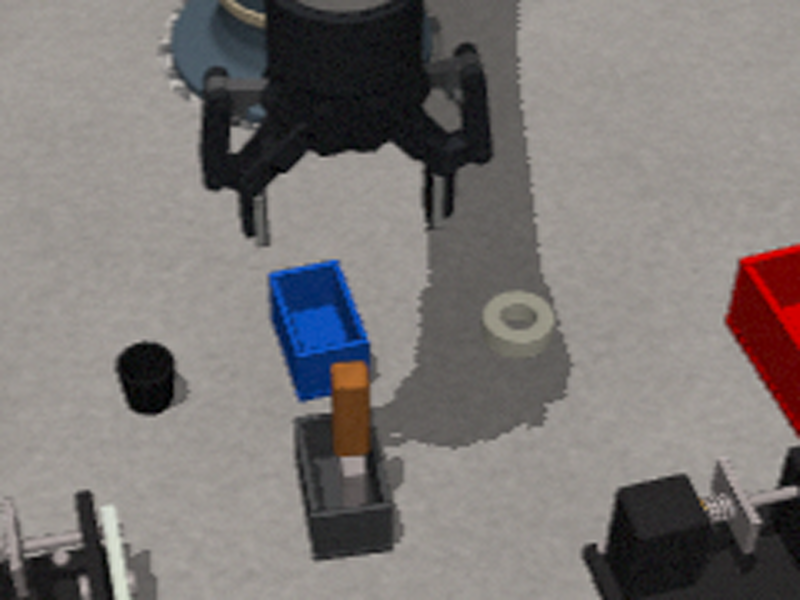

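The gripper hovers with its jaws left and right of the handle (crop 350,410), lined up along y. I'll descend and grip.

arm_command --hand '[85,85,85,85,85,85,85,85]' --pt "0 0 -0.5" --pt "0 0 -1" --pt "0 0 -1.4" --pt "0 0 -1.7" --pt "0 0 -1.9" --pt "0 0 -2.08" --pt "0 0 -2.08" --pt "0 0 -2.08" --twist '[0,0,0,0,0,0,0,0]'

```text
clock: 3.15
ee_pos: [0.485, -0.0268, 0.0813]
ee_rot: [0.0, 0.706, 0.708, 0.0]
ft_force: [0.3, -0.7, 0.6]
width: 0.997
```

arm_command --hand '[50,30,15,15,15,15,15,15]' --pt "0 0 0" --pt "0 0 0" --pt "0 0 0" --pt "0 0 0" --pt "0 0 0" --pt "0 0 0" --pt "0 0 0" --pt "0 0 0" --twist '[0,0,0,0,0,0,0,0]' --force 60

```text
clock: 4.15
ee_pos: [0.4849, -0.0268, 0.0812]
ee_rot: [0.0, 0.706, 0.708, 0.0]
ft_force: [-0.6, 0.7, 6.1]
width: 0.244
```

arm_command --hand '[15,15,15,15,15,15,15,15]' --pt "0 0 0.3" --pt "0 0 0.7" --pt "0 0 1.2" --pt "0 0 1.7" --pt "0 0 2.1" --pt "0 0 2.1" --pt "0 0 2.1" --pt "0 0 2.1" --twist '[0,0,0,0,0,0,0,0]'

```text
clock: 5.15
ee_pos: [0.4835, -0.0269, 0.2053]
ee_rot: [-0.001, 0.706, 0.708, -0.001]
ft_force: [-0.6, -0.1, -2.1]
width: 0.246
```

arm_command --hand '[15,15,15,15,15,15,15,15]' --pt "0.2 0.6 0" --pt "0.4 1.4 0" --pt "0.7 2.2 0" --pt "1.0 3.0 0" --pt "1.2 3.6 0" --pt "1.2 3.9 0" --pt "1.2 4.0 0" --pt "1.2 4.0 0" --twist '[0,0.2,0.4,0.6,0.8,0.9,0.9,0.9]'

```text
clock: 6.15
ee_pos: [0.5562, 0.2118, 0.2066]
ee_rot: [0.0, 0.661, 0.75, -0.001]
ft_force: [-0.1, -0.6, -0.7]
width: 0.247
```

Run:
```python
from h import *
p,d=r.read_camera('scene'); 
cv2.imwrite('pics/s2.png',cv2.resize(p[150:330,350:550,::-1],(667,600),interpolation=cv2.INTER_CUBIC))
np.savez('s2.npz',p=p,d=d)
hsv=cv2.cvtColor(p,cv2.COLOR_RGB2HSV); m=(hsv[...,0]>5)&(hsv[...,0]<18)&(hsv[...,1]>150); m[300:]=0; m[:100]=0;m[:,:380]=0;m[:,500:]=0
C=cloud('scene',d); P=C[m]; print(m.sum(),np.percentile(P,[2,50,98],axis=0).round(4).tolist())
s=r.observe(); print(s['clock'],s['ee_pos'],s['ft_force'],s['q'])
```

```text
375 [[0.4716, 0.1993, 0.0298], [0.5647, 0.2109, 0.2214], [0.5683, 0.2742, 0.2543]]
6.2 [0.55640508 0.21128396 0.20677757] [-0.53736428 -0.56633223 -0.9277729 ] [-0.4950337   0.33616082  0.07837498  1.73332031 -0.02849878  1.07394445
  1.28928731]
```

View pics/s2.png

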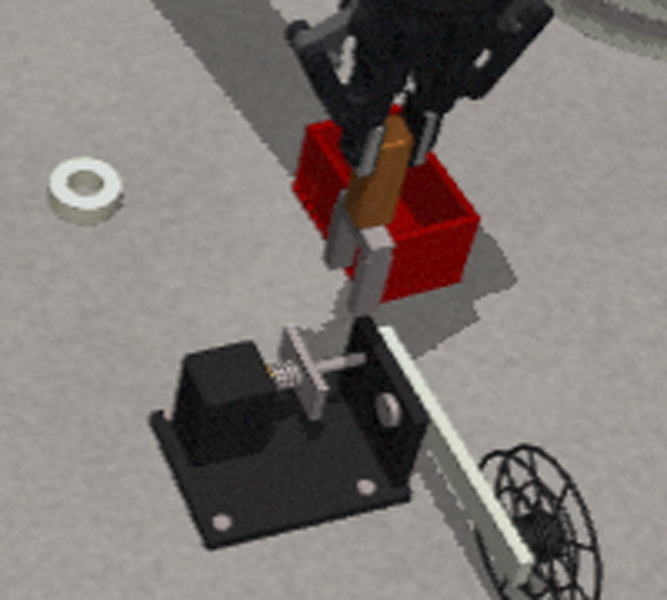

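The fork is upright in the jaws, above the pin and between the collar (crop 303,372) and the cheek (crop 390,400). I'll lower it in two stages and watch the force.

arm_command --hand '[15,15,15,15,15,15]' --pt "0 0 -0.3" --pt "0 0 -0.6" --pt "0 0 -0.8" --pt "0 0 -1.0" --pt "0 0 -1.0" --pt "0 0 -1.0" --twist '[0,0,0,0,0,0]' --force 90

```text
clock: 6.95
ee_pos: [0.5569, 0.2133, 0.1472]
ee_rot: [0.0, 0.66, 0.751, 0.0]
ft_force: [0.0, -0.3, -1.4]
width: 0.237
```

Run:
```python
from h import *
p,d=r.read_camera('scene'); 
cv2.imwrite('pics/s3.png',cv2.resize(p[195:285,390:490,::-1],(667,600),interpolation=cv2.INTER_CUBIC))
s=r.observe(); print(s['clock'],s['ee_pos'],s['ft_force'])
```

```text
7.0 [0.55702509 0.21337724 0.14737764] [ 0.0249931  -0.13841411 -1.57157949]
```

View pics/s3.png

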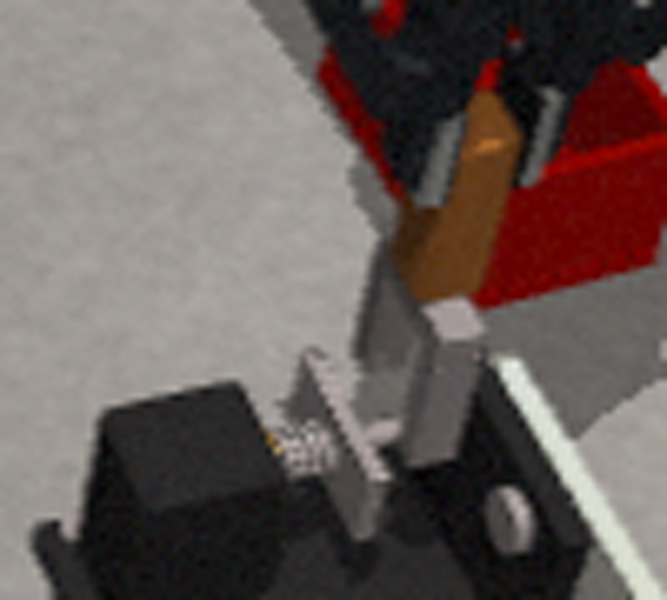

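The prongs stand between collar and cheek, one on each side of the pin (crop 380,430), with no contact. I'll lower fully, then push.

arm_command --hand '[15,15,15,15,15,15]' --pt "0 0 -0.15" --pt "0 0 -0.3" --pt "0 0 -0.45" --pt "0 0 -0.6" --pt "0 0 -0.6" --pt "0 0 -0.6" --twist '[0,0,0,0,0,0]'

```text
clock: 7.75
ee_pos: [0.5567, 0.2132, 0.1109]
ee_rot: [0.0, 0.66, 0.751, 0.0]
ft_force: [-0.6, 0.4, -0.7]
width: 0.235
```

arm_command --hand '[15,15,15,15,15,15,15,15]' --pt "0.01 -0.05 0" --pt "0.01 -0.1 0" --pt "0.02 -0.15 0" --pt "0.025 -0.2 0" --pt "0.03 -0.25 0" --pt "0.035 -0.28 0" --pt "0.04 -0.3 0" --pt "0.04 -0.3 0" --twist '[0,0,0,0,0,0,0,0]'

```text
clock: 8.75
ee_pos: [0.5581, 0.1992, 0.1111]
ee_rot: [-0.002, 0.659, 0.752, 0.002]
ft_force: [-1.5, 6.8, -1.8]
width: 0.229
```

arm_command --hand '[15,15,15,15,15,15]' --pt "0.01 -0.05 0" --pt "0.015 -0.1 0" --pt "0.02 -0.15 0" --pt "0.02 -0.17 0" --pt "0.02 -0.17 0" --pt "0.02 -0.17 0" --twist '[0,0,0,0,0,0]'

```text
clock: 9.5
ee_pos: [0.5601, 0.1857, 0.1111]
ee_rot: [-0.0, 0.66, 0.751, 0.001]
ft_force: [-1.6, 5.8, 0.9]
width: 0.234
```

Run:
```python
from h import *
p,d=r.read_camera('scene'); 
cv2.imwrite('pics/s4.png',cv2.resize(p[170:320,385:545,::-1],(640,600),interpolation=cv2.INTER_CUBIC))
s=r.observe(); print(s['clock'],s['ee_pos'],s['ft_force'],s['ft_torque'])
```

```text
9.55 [0.56005147 0.185778   0.11113001] [-1.35911486  5.25250009  1.09089898] [1.4705141  0.47992167 0.10762544]
```

View pics/s4.png

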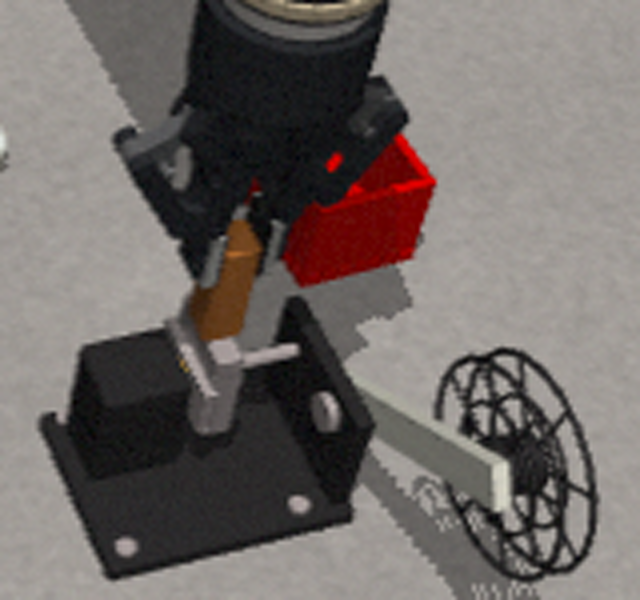

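The collar is pushed in and the reel arm is rising (crop reel at 520,460). I'll hold 1.5 s, then back off to mid-gap.

arm_command --hand '[15,15,15,15,15,15,15,15]' --pt "0 0 0" --pt "0 0 0" --pt "0 0 0" --pt "0 0 0" --pt "0 0 0" --pt "0 0 0" --pt "0 0 0" --pt "0 0 0" --twist '[0,0,0,0,0,0,0,0]'

```text
clock: 10.55
ee_pos: [0.5601, 0.1857, 0.1111]
ee_rot: [-0.0, 0.66, 0.751, 0.0]
ft_force: [-2.3, 5.2, 1.1]
width: 0.232
```

arm_command --hand '[15,15,15,15,15,15]' --pt "0 0 0" --pt "0 0 0" --pt "0 0 0" --pt "0 0 0" --pt "0 0 0" --pt "0 0 0" --twist '[0,0,0,0,0,0]'

```text
clock: 11.3
ee_pos: [0.56, 0.1858, 0.1111]
ee_rot: [-0.0, 0.66, 0.751, 0.0]
ft_force: [-1.7, 4.4, 2.4]
width: 0.238
```

Run:
```python
from h import *
p,d=r.read_camera('scene'); 
cv2.imwrite('pics/s5.png',cv2.resize(p[170:320,385:545,::-1],(640,600),interpolation=cv2.INTER_CUBIC))
s=r.observe(); print(s['clock'],s['ee_pos'],s['ft_force'])
```

```text
11.35 [0.56005285 0.18577139 0.11113686] [-1.49904627  5.1350283   0.8097802 ]
```

View pics/s5.png

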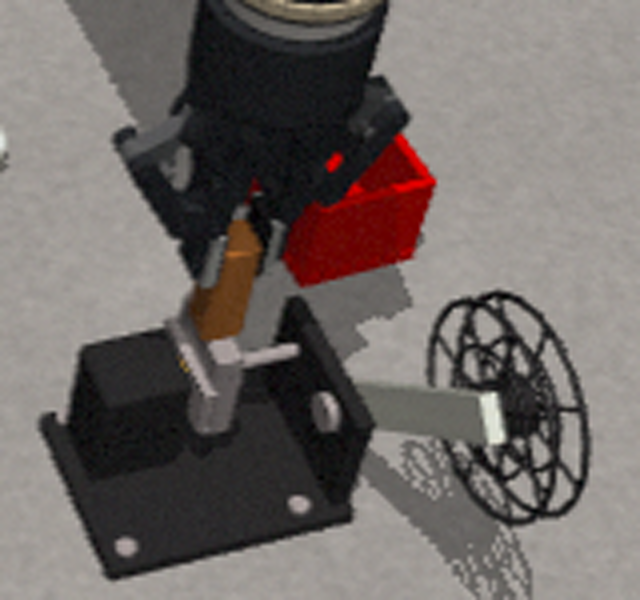

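The reel arm is up (its end at crop 492,405, reel at 515,410). I'll back off just to release the collar, staying clear of the raised reel, and lift straight out.

arm_command --hand '[15,15,15,15,15,15,15,15]' --pt "-0.01 0.07 0" --pt "-0.02 0.14 0" --pt "-0.03 0.21 0" --pt "-0.04 0.28 0" --pt "-0.04 0.28 0.3" --pt "-0.04 0.28 0.7" --pt "-0.04 0.28 1.1" --pt "-0.04 0.28 1.6" --twist '[0,0,0,0,0,0,0,0]'

```text
clock: 12.35
ee_pos: [0.558, 0.199, 0.2082]
ee_rot: [0.001, 0.661, 0.75, -0.001]
ft_force: [0.5, 0.2, -1.1]
width: 0.239
```

arm_command --hand '[15,15,15,15,15,15,15,15]' --pt "-0.2 -0.6 0" --pt "-0.4 -1.4 0" --pt "-0.7 -2.2 0" --pt "-1.0 -3.0 0" --pt "-1.24 -3.5 0" --pt "-1.24 -3.75 0" --pt "-1.24 -3.85 0" --pt "-1.24 -3.85 0" --twist '[0,-0.2,-0.4,-0.6,-0.8,-0.9,-0.9,-0.9]'

```text
clock: 13.35
ee_pos: [0.4841, -0.0284, 0.2068]
ee_rot: [-0.0, 0.706, 0.708, 0.0]
ft_force: [0.1, -1.0, -0.2]
width: 0.239
```

arm_command --hand '[15,15,15]' --pt "0 0 -0.5" --pt "0 0 -0.9" --pt "0 0 -0.9" --twist '[0,0,0]'

```text
clock: 13.72
ee_pos: [0.4823, -0.0279, 0.1512]
ee_rot: [-0.002, 0.705, 0.709, -0.002]
ft_force: [0.5, 0.7, -0.7]
width: 0.235
```

Run:
```python
from h import *
p,d=r.read_camera('scene'); 
cv2.imwrite('pics/s6.png',cv2.resize(p[170:320,280:550,::-1],(800,444),interpolation=cv2.INTER_CUBIC))
C=cloud('scene',d)
print('arm end',C[266:276,500:512,2].max().round(3),np.median(C[262:280,495:515].reshape(-1,3),axis=0).round(3))
s=r.observe(); print(s['clock'],s['ee_pos'],s['ft_force'])
```

```text
arm end 0.16 [0.66  0.269 0.145]
13.775 [ 0.48342314 -0.02812972  0.15245026] [-0.0283494  -0.41666184 -0.61689883]
```

View pics/s6.png

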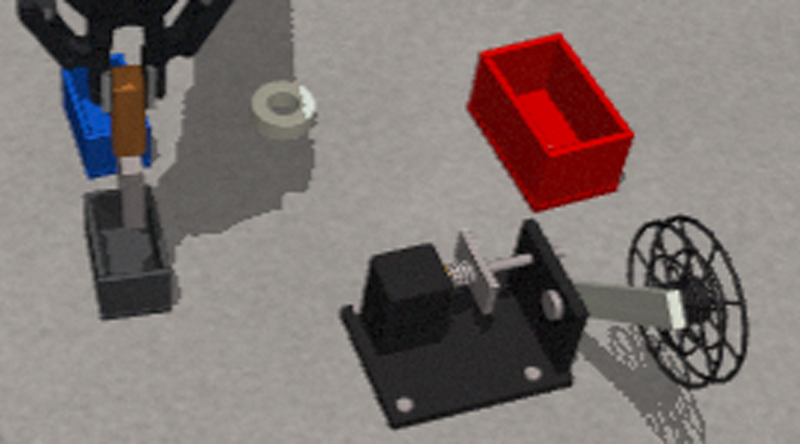

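The pin has sprung back and the reel arm stays up with its end at z≈0.15. The fork hangs vertical over the caddy. I'll lower it to about 1 mm above its floor height and release.

arm_command --hand '[15,15,15,15,15,15,15,15]' --pt "0 -0.02 -0.2" --pt "0 -0.03 -0.4" --pt "0 -0.03 -0.6" --pt "0 -0.03 -0.8" --pt "0 -0.03 -1.0" --pt "0 -0.03 -1.1" --pt "0 -0.03 -1.17" --pt "0 -0.03 -1.17" --twist '[0,0,0,0,0,0,0,0]'

```text
clock: 14.78
ee_pos: [0.4833, -0.0311, 0.0825]
ee_rot: [-0.0, 0.706, 0.708, -0.0]
ft_force: [-0.2, 0.3, -0.8]
width: 0.238
```

arm_command --hand '[24,27,32,45,60,75,85,85]' --pt "0 0 0" --pt "0 0 0" --pt "0 0 0" --pt "0 0 0" --pt "0 0 0" --pt "0 0 0" --pt "0 0 0" --pt "0 0 0" --twist '[0,0,0,0,0,0,0,0]'

```text
clock: 15.78
ee_pos: [0.4833, -0.0311, 0.0826]
ee_rot: [-0.0, 0.706, 0.708, 0.0]
ft_force: [0.1, -0.4, -0.2]
width: 0.988
```

arm_command --hand '[85,85,85,85,85,85,85,85]' --pt "0 0 0" --pt "0 0 0.4" --pt "0 0 0.9" --pt "0 0 1.5" --pt "0 0 2.1" --pt "0 0 2.6" --pt "0 0 2.6" --pt "0 0 2.6" --twist '[0,0,0,0,0,0,0,0]'

```text
clock: 16.77
ee_pos: [0.4826, -0.031, 0.2378]
ee_rot: [-0.001, 0.706, 0.708, -0.0]
ft_force: [-0.2, -0.5, -0.0]
width: 0.998
```

Run:
```python
from h import *
p,d=r.read_camera('scene'); 
cv2.imwrite('pics/s7.png',cv2.resize(p[170:350,170:550,::-1],(800,379),interpolation=cv2.INTER_CUBIC))
hsv=cv2.cvtColor(p,cv2.COLOR_RGB2HSV); m=(hsv[...,0]>5)&(hsv[...,0]<18)&(hsv[...,1]>150)
w=np.zeros_like(m); w[205:260,305:345]=1; P=cloud('scene',d)[m&w]; print(np.percentile(P,[2,50,98],axis=0).round(4).tolist())
s=r.observe(); print(s['clock'],s['ee_pos'],s['ft_force'],s['width'])
```

```text
[[0.474, -0.0408, 0.0662], [0.4917, -0.0304, 0.108], [0.495, -0.0211, 0.1289]]
16.825 [ 0.48240525 -0.03106217  0.2374049 ] [-0.12443442 -0.20585866  0.69939443] 0.9988894523232722
```

View pics/s7.png

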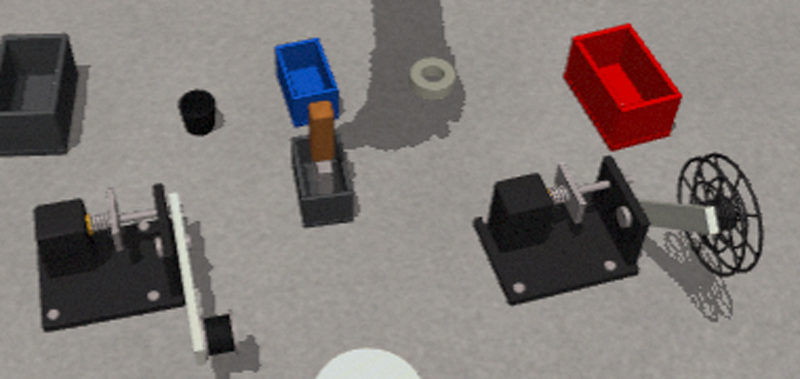

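The fork stands upright in the grey caddy (crop 320,150). Its handle runs from z≈0.066 to 0.129, the same as at the start. The reel arm is up, its pin is back, and the roller arm is level. I'm handing in.

```bash
python3 -c "
from plant import r
r.close_job(); print(r.observe()['clock'])"
```

```text
the job is handed in; nothing more can be done
the job is handed in; nothing more can be done
```

The job is done and handed in at about 17 s of the 51 s allowed. I took the forked tool from the small grey caddy, straddled the reel arm's pin, and pushed the collar back about 16 mm by my estimate (about 5 N at the wrist) until the arm sprang up. I then stood the tool back in its caddy, prongs down, and let go.

- **Reel arm:** it stayed up, with its end at about 0.15 m height. I make that roughly 0.75 rad, a rough depth estimate that comes out below the stated 0.85 but above the 0.6 limit.
- **Pin:** in the last picture the collar is back in its rest place; I did not measure its travel.
- **Fork:** it stands upright at about x = 0.484, y = -0.030, inside the caddy walls. Its handle is at the same height as at the start.
- **Roller arm:** it looks level in the last picture.
- **Gripper:** open and clear, about 0.1 m above the tool's handle, with wrist force near zero.

No check failed. The yaw estimates for the reel station differed by about 4 degrees (6 to 10.6), well within the clearance.

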